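Clamp a gel cassette in its stand

TASK

Take the green-framed gel cassette from its white drying rest and stand it upright on its long thin edge in the slot of the blue stand, centred and gently, not dropped, and let go of it. Then turn the red thumbscrew clockwise until it seats against its stop, and back it off a quarter turn so that the glass is held without strain. Finish still gripping the thumbscrew by its wing in that position, and leave the bottle and boxes alone.

Things in the scene. Friction and masses are not known exactly. Their poses are not given: they have to be found in the camera images.
- stand: Blue cassette stand, fixed: grey base plate 100 x 235 x 12 mm, slot along its y axis. Origin on the bench under the seated cassette's centre, z up. A 46 mm square blue pillar, 68 mm high, carries the thumbscrew at x = -30, y = -115 mm.
- slot (a point): Middle of the slot floor, 12 mm above the bench, axes as the stand. Fixed blue wall on the +x side, inner face at x = +5.3 mm; aluminium clamp bar on the -x side, face at x = -(5.3 + 2 x (4.0 - screw in rad)) mm, so it closes 2 mm per rad; slot 15 to 18 mm wide at first. Wall and bar: 90 mm long (y -45 to 45), 12 mm thick, 34 mm high above the floor.
- cassette_mid (a point): Centre of the gel cassette: loose rigid glass pack with a green frame, 10 mm thick (its x), 90 mm wide (y), 80 mm high (z, to its upper long edge), 105 to 210 g. It starts in the white rest leaning 30 degrees. The rest backs the lower 36 mm of its -x face; above that both faces are free for a pinch. Seated in the slot, the centre is 52 mm above the bench and the upper 46 mm stand clear.
- cassette: The same gel cassette; origin and axes as in cassette_mid.
- rest: White drying rest, fixed, base 85 x 105 x 8 mm, origin on the bench, z up. It holds the cassette leaning 30 degrees from upright, top towards its -x side, lower edge about 30 mm above the bench.
- screw (a joint): Turn of the thumbscrew about its vertical axis, rad, growing clockwise seen from above (tightening). It seats on a hard stop at 4.0; at the start it is 2.2 to 3.4 short of that. Friction of about 0.05 N m keeps it where it is left; no spring. It does not rise or sink.
- screw_grip (a point): Grip point of the red thumbscrew, on its axis, 103 mm above the bench, at x = -30, y = -115 mm of the stand. Turns with the screw: its x axis (white mark on top at the +x end) lies along the wing, a red bar 44 mm long (x), 12 mm thick (y), from 84 to 119 mm above the bench. Grip it across the 12 mm from above.
- bottle: Bystander: loose white reagent bottle with an orange cap, diameter 52 mm, 100 mm high, origin under its centre.
- samplebox: Bystander: loose white sample box with dividers, 100 x 100 x 50 mm, origin under its centre.
- tipbox: Bystander: loose blue tip box with a yellow lid, 85 x 120 x 57 mm, origin under its centre.
Things that resemble listed ones, but are neither listed nor needed, are in the scene too. Of the things like the cassette, leave any that is yellow; of the rest the larger one is meant.

How it is judged:
By the outcome, as a careful person would: the job done as asked, in the order asked, and still so for the second after the job is handed in, while the arm keeps its last pose, push and grip.
It also fails if it takes over 69 s, if anything falls off the work surface, if the arm or the gripper's body presses on something with over 40 N, if the wrist force passes 120 N, or if a joint passes its speed limit or range.

ROBOT

A 6-joint arm with a two-finger parallel gripper is mounted at the origin on the work surface. World frame = base frame: x ahead of the robot, y to its left, z up, the work surface at z = 0. Lengths are in m, angles in rad, forces in N, time in s.
With the tool pointing down it reaches from about 0.35 to 0.85 m from the base axis. Payload 8.1 kg.
Tool frame: the origin (TCP) lies midway between the tips of the shut fingers; the grasp point (between the pads) lies 19 mm behind it; z points along the fingers, y is the direction in which the jaws open and shut (so a half turn about z gives the same grasp; the last joint's range is limited). The gripper opens to 93 mm and grips with 3 to 60 N. Pads are 15 mm wide; open, the fingers measure 128 mm over their backs; the gripper's body (75 mm by 188 mm) begins 65 mm behind the grasp point.
Start: joints at [-1.402, 0.13, 1.488, -0, 1.523, -0.085], TCP at [0.151, -0.581, 0.219] pointing down, gripper open.
Joint ranges: [-2.96, 2.96], [-0.89, 2.26], [0.02, 2.5], [-1.34, 4.48], [0, 2.73], [-2.66, 2.66]. Speed limits (rad/s): [2.39, 2.39, 2.79, 3.14, 3.14, 3.14].

INTERFACE

Orientations are given as a rotation vector (axis times angle).
In Python, from plant import robot gives the robot as it stands. The module is installed in compiled form; this text tells all that it offers.
- The arm moves only by the shell command python3 -m pendant 'ROWS' [FORCE]. ROWS is JSON, a list of rows, each an object with "translation": the shift along the tool's x, y, z in mm, a list of three; "twist": the turn, a rotation vector about the tool's x, y, z in rad, a list of three; "grip": the opening, from -1 (shut) to 1 (fully open). A call has exactly 10 rows; each row shifts and turns the pose as measured when the row begins, along the tool's axes as they then stand; what a row does not reach is not made up. A row lasts 1/10 s, in which the tool goes at most 50 mm and 8.59 degrees, less where a joint would pass 70% of its speed; a pose out of reach is approached as far as the arm can. A call is refused whole if a number of a shift passes 50 or a number of a turn 0.15, either way. A call with a gripper value outside its range is refused whole. The fingers move at their own pace and stop on an object; FORCE is the grip in N (left out, the last holds). Time passes only in rows, so rows that do not move let the fingers close, or fill a call up. It gives the time, the measured TCP pose, the force and the opening at its end, in the units of the state.
- robot.read_state(): the state, without advancing time (a new reading comes with each control period).
- robot.read_camera(name): name is "scene" or "top" or "wrist"; returns (picture, depth): 384x512x3 uint8, red, green, blue; 384x512 float32, m along the optical axis (not along the pixel's ray), 0 where there is no reading.
- robot.camera_info(name): a dict with "vertical_fov" (degrees; the focal length in pixels is half the picture's height over the tangent of half this angle, whatever the lens; pixels are square), "cx", "cy" (the principal point, pixels), "cam_to_world" (4x4, takes a point from camera to world coordinates). Camera axes: x right, y up, looking along -z (the intrinsics and any distortion apply to the point x, -y, -z); pixel columns grow to the right and rows downward; lengths in m; the calibration is good to about 2 mm. A picture is of the moment at which its call begins: read the wrist's pose just before it. camera_info takes no time and is no camera call; for the wrist camera it gives the pose at the moment of the call.
- robot.close_job(): hands the job in, once; it reports no verdict.
The state is a dict: "t": time; "q": joint angles; "dq": joint speeds; "joint_torque": joint torques, N m; "tool_pos": TCP position; "orientation": TCP orientation; "force": force on the tool from outside, world axes, zero at the start; "wrist_torque": the same for the moment, N m; "opening": finger opening in m.
Only numpy, scipy, OpenCV 4.12 (cv2) and the standard library are available. Lean on these libraries where they do the work, as an engineer would, in place of code of your own. Each camera call takes 0.05 s, during which the arm holds its last target. There are 200 camera calls.

## Working session

There is one attempt and no reset: what is moved stays moved. The work goes in short steps, Python scripts to look and compute and a shell command to move; the robot and the scene stay as the last step left them, time stands still between calls to the robot, and variables do not carry over. Pictures are saved under pics/ and viewed, about 8 in all and at most 12, crops included, and the job is handed in when it is done.

```bash
mkdir -p pics; cat > h.py <<'E'
import numpy as np,cv2
from plant import robot
from scipy.spatial.transform import Rotation as R
def K(i,h=384):
    f=h/2/np.tan(np.radians(i["vertical_fov"])/2);return f,i["cx"],i["cy"]
def cloud(d,i):
    f,cx,cy=K(i);v,u=np.mgrid[:d.shape[0],:d.shape[1]]
    p=np.stack([(u-cx)/f*d,-(v-cy)/f*d,-d],-1)
    T=np.array(i["cam_to_world"]);return p@T[:3,:3].T+T[:3,3]
def snap(n,fn=None):
    i=robot.camera_info(n);im,d=robot.read_camera(n)
    if fn: cv2.imwrite(f"pics/{fn}.png",im[:,:,::-1]); np.savez(f"pics/{fn}.npz",im=im,d=d,T=i["cam_to_world"],f=i["vertical_fov"],cx=i["cx"],cy=i["cy"])
    return im,d,i
def load(fn):
    z=np.load(f"pics/{fn}.npz");i=dict(vertical_fov=float(z["f"]),cx=float(z["cx"]),cy=float(z["cy"]),cam_to_world=z["T"]);return z["im"],z["d"],i
E
python3 - <<'E'
from h import *
print(robot.read_state())
a=[]
for n in("scene","top"):
    im,d,i=snap(n,n+"0");print(n,i);print((d==0).mean())
    a.append(im)
im,d,i=snap("wrist","wrist0");print(i)
cv2.imwrite("pics/both.png",cv2.resize(np.vstack(a)[:,:,::-1],None,fx=.78,fy=.78))
E
```

```text
{'t': 0.0, 'q': array([-1.40240838e+00,  1.31133068e-01,  1.48926178e+00, -2.35512083e-05,
        1.52296969e+00, -8.54088125e-02]), 'dq': array([ 0.00039894,  0.0001949 ,  0.00044218,  0.0016614 , -0.00136923,
        0.000205  ]), 'joint_torque': array([ 3.01986831e-03, -5.59841144e+01, -4.91751945e+01,  7.69541832e-02,
        3.56232037e-02, -1.57857198e-04]), 'tool_pos': array([ 0.15056374, -0.58023245,  0.21761382]), 'orientation': array([-3.11457635e+00, -3.97371777e-01,  1.52276184e-04]), 'force': array([-0.81466831,  0.31622602, -0.30048591]), 'wrist_torque': array([ 0.00263639, -0.02353721,  0.00982749]), 'opening': 0.09299098618340564}
scene {'vertical_fov': 56.17210991978107, 'cx': 248.1835553617644, 'cy': 195.99718685407538, 'cam_to_world': array([[ 0.7781039 , -0.53401775,  0.33072553,  0.88488179],
       [ 0.6280817 ,  0.66835573, -0.39851475, -0.35605165],
       [-0.00822835,  0.51780853,  0.85545697,  0.82992012],
       [ 0.        ,  0.        ,  0.        ,  1.        ]])}
0.003946940104166667
top {'vertical_fov': 48.10985956540094, 'cx': 258.7744345850415, 'cy': 193.5934432840385, 'cam_to_world': array([[-0.02170106,  0.98917271, -0.14514276,  0.42729672],
       [-0.99958877, -0.01874546,  0.02170024,  0.0070158 ],
       [ 0.01874451,  0.14555399,  0.98917273,  1.11973654],
       [ 0.        ,  0.        ,  0.        ,  1.        ]])}
0.003962198893229167
{'vertical_fov': 65.76524786348517, 'cx': 260.86250801725544, 'cy': 194.61851136041963, 'cam_to_world': array([[ 0.25127758,  0.93512448,  0.2498035 ,  0.21977374],
       [-0.96791098,  0.2435137 ,  0.0620436 , -0.56293572],
       [-0.00281208, -0.25737771,  0.96630679,  0.38426026],
       [ 0.        ,  0.        ,  0.        ,  1.        ]])}
```

View pics/top0.png

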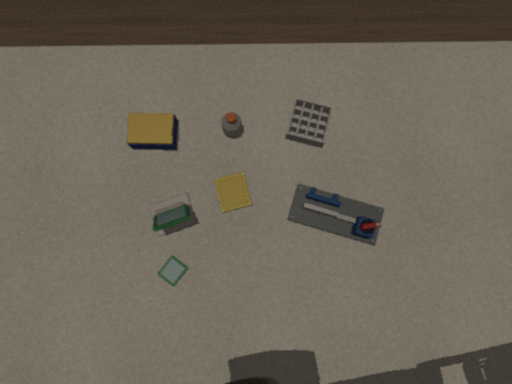

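View pics/scene0.png

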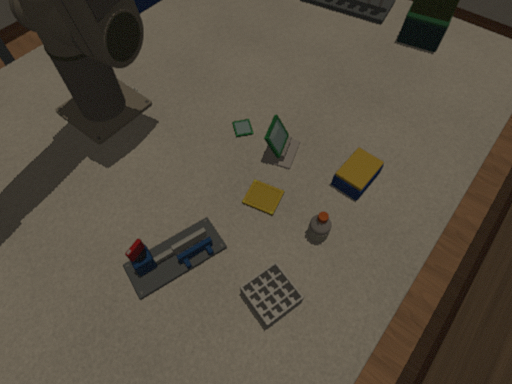

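Top view: the green cassette leaning in the white rest is at (172,217). The small flat green one at (173,270) and the yellow one at (233,192) are decoys. The stand is at (335,215), with its red wing at (370,227). In the scene view the cassette is at (278,137), the small green one at (242,128) and the yellow one at (263,197). The one in the rest is meant: it is the larger non-yellow one, and it sits in the white rest. I'll confirm that with a crop.

```bash
python3 - <<'E'
from h import *
out=[]
for n,boxes in(("top0",((140,180,90,110),(280,175,110,75))),("scene0",((220,100,90,80),(115,210,120,90)))):
    im,d,i=load(n);P=cloud(d,i);hsv=cv2.cvtColor(im,cv2.COLOR_RGB2HSV);H,S,V=hsv[...,0].astype(int),hsv[...,1],hsv[...,2]
    for (x,y,w,h) in boxes:
        c=np.clip(im[y:y+h,x:x+w].astype(float)*1.8,0,255).astype(np.uint8);out.append(cv2.resize(c,(390,290),interpolation=cv2.INTER_CUBIC))
    g=(H>60)&(H<90)&(S>90)
    r=((H<6)|(H>174))&(S>140); b=(H>100)&(H<125)&(S>120)
    for nm,m in(("g",g),("r",r),("b",b)):
        k,l,st,ce=cv2.connectedComponentsWithStats(m.astype(np.uint8))
        for j in range(1,k):
            if st[j,4]>25:
                q=P[(l==j)&(d>0)]; print(n,nm,ce[j].round(),st[j,4],np.median(q,0).round(3),np.percentile(q,2,axis=0).round(3),np.percentile(q,98,axis=0).round(3))
    t=P[50:150,330:480] if n=="top0" else P[200:350,330:400]
    print("tablez",np.median(t[...,2]))
cv2.imwrite("pics/c1.png",np.vstack([np.hstack(out[:2]),np.hstack(out[2:])])[:,:,::-1])
E
```

```text
top0 g [172. 221.] 180 [0.513 0.189 0.101] [0.497 0.153 0.051] [0.553 0.24  0.105]
top0 r [368. 226.] 89 [ 0.493 -0.269  0.12 ] [ 0.487 -0.287  0.083] [ 0.505 -0.255  0.124]
top0 b [157. 144.] 149 [0.716 0.241 0.034] [0.714 0.198 0.016] [0.757 0.306 0.047]
top0 b [323. 198.] 197 [ 0.57  -0.18   0.047] [ 0.553 -0.218  0.028] [ 0.594 -0.14   0.051]
top0 b [361. 229.] 144 [ 0.484 -0.262  0.069] [ 0.471 -0.291  0.048] [ 0.518 -0.249  0.084]
tablez 0.0017102599709141186
scene0 g [427.  20.] 273 [0.642 0.894 0.102] [0.576 0.876 0.084] [0.7   0.914 0.107]
scene0 g [273. 137.] 168 [0.529 0.168 0.088] [0.501 0.152 0.036] [0.561 0.235 0.103]
scene0 g [241. 132.] 44 [0.413 0.189 0.007] [0.367 0.172 0.003] [0.435 0.21  0.01 ]
scene0 r [135. 250.] 197 [ 0.501 -0.276  0.111] [ 0.492 -0.297  0.087] [ 0.505 -0.258  0.121]
scene0 b [144.   4.] 151 [-0.291  0.441  0.022] [-0.296  0.41   0.007] [-0.285  0.509  0.05 ]
scene0 b [349. 187.] 303 [0.766 0.199 0.028] [0.72  0.197 0.005] [0.802 0.283 0.045]
scene0 b [195. 251.] 350 [ 0.575 -0.183  0.039] [ 0.558 -0.221  0.019] [ 0.601 -0.142  0.048]
scene0 b [144. 263.] 245 [ 0.515 -0.281  0.065] [ 0.498 -0.302  0.021] [ 0.523 -0.258  0.072]
tablez 0.0004833629741772816
```

View pics/c1.png

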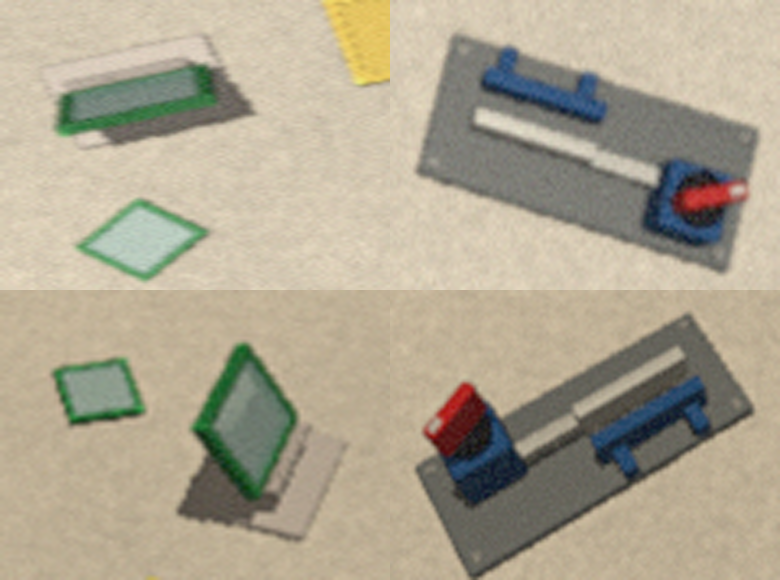

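The crop confirms the target: the larger green cassette, leaning in the white rest with its top towards the robot. Next I'll move the wrist camera over the stand to measure it.

```bash
cat >> h.py <<'E'
def pose():
    s=robot.read_state();return R.from_rotvec(s["orientation"]),np.array(s["tool_pos"]),s
def goto(p,Rt=None):
    r,t,s=pose();p=np.array(p)
    print("trans_tool_mm",(r.inv().apply(p-t)*1000).round(1))
    if Rt is not None: print("twist",(r.inv()*Rt).as_rotvec().round(3),"then trans",(Rt.inv().apply(p-t)*1000).round(1))
    print("q",s["q"].round(3),"F",np.round(s["force"],1),"op",round(s["opening"],4),"t",s["t"])
E
python3 -c "
from h import *
print(pose()[0].as_matrix().round(3));goto([.52,-.22,.22])"
```

```text
[[ 0.968  0.251 -0.   ]
 [ 0.251 -0.968  0.001]
 [ 0.    -0.001 -1.   ]]
trans_tool_mm [ 448.  -256.1   -1.7]
q [-1.402  0.131  1.489 -0.     1.523 -0.085] F [0.8 0.5 0.5] op 0.093 t 0.15
```

```bash
python3 -m pendant '[{"translation":[45,-26,0],"twist":[0,0,0],"grip":1},{"translation":[45,-26,0],"twist":[0,0,0],"grip":1},{"translation":[45,-26,0],"twist":[0,0,0],"grip":1},{"translation":[45,-26,0],"twist":[0,0,0],"grip":1},{"translation":[45,-26,0],"twist":[0,0,0],"grip":1},{"translation":[45,-26,0],"twist":[0,0,0],"grip":1},{"translation":[45,-26,0],"twist":[0,0,0],"grip":1},{"translation":[45,-26,0],"twist":[0,0,0],"grip":1},{"translation":[45,-26,0],"twist":[0,0,0],"grip":1},{"translation":[45,-26,0],"twist":[0,0,0],"grip":1}]'; python3 -c "
from h import *
snap('wrist','w1');goto([.52,-.22,.22])"
```

```text
t: 1.15
tool_pos: [0.5062, -0.2285, 0.2146]
orientation: [-3.114, -0.379, 0.004]
force: [-0.2, -0.9, -0.4]
opening: 0.0931
trans_tool_mm [ 9.8 -0.4 -5.5]
q [-0.508  0.02   1.612  0.006  1.514  0.817] F [-0.2  4.8 -0.6] op 0.093 t 1.2
```

View pics/w1.png

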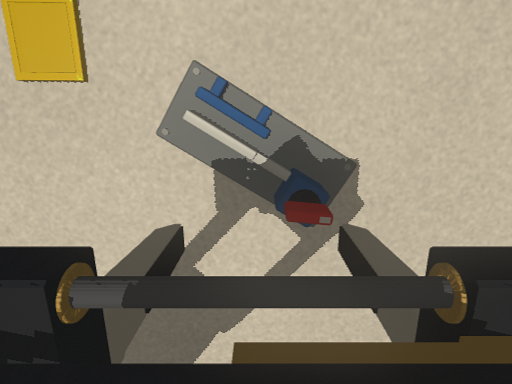

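The wrist view shows the stand at about (258,135). The wall runs from (200,92) to (268,132), the bar from (187,115) to (260,158), and the wing is at (308,213) with its white mark at the right end (326,219). Now I'll measure it.

```bash
cat > m.py <<'E'
from h import *
def rect(p):
    (c,s,a)=cv2.minAreaRect((p[:,:2]*1000).astype(np.float32)); 
    b=cv2.boxPoints((c,s,a)); e=b[1]-b[0]; f=b[2]-b[1]; L=e if np.linalg.norm(e)>np.linalg.norm(f) else f
    return np.round(c,1),np.round(sorted(s),1),round(np.degrees(np.arctan2(L[1],L[0]))%180,1)
def big(m):
    k,l,st,ce=cv2.connectedComponentsWithStats(m.astype(np.uint8));j=1+st[1:,4].argmax();return l==j
def masks(n):
    im,d,i=load(n);P=cloud(d,i);h=cv2.cvtColor(im,cv2.COLOR_RGB2HSV);return im,d,P,h[...,0].astype(int),h[...,1].astype(int),h[...,2].astype(int)
E
python3 - <<'E'
from m import *
im,d,P,H,S,V=masks("w1");z=P[...,2]
v,u=np.mgrid[:384,:512];roi=(v<235)&(u>120)&(u<380)&(d>0)
print("table z",np.median(z[20:60,300:480]))
pl=big(roi&(z>.006)&(z<.13));print("all z>6mm",rect(P[pl]))
for nm,m in(("wallblue",roi&(H>100)&(H<125)&(S>100)&(u<275)&(v<140)),("red",roi&((H<6)|(H>174))&(S>120)),("white bar",roi&(z>.035)&(z<.06)&(S<60)&(u<262))):
    m=big(m);p=P[m];zt=np.percentile(p[:,2],90);q=p[abs(p[:,2]-zt)<.006];print(nm,m.sum(),"ztop",zt.round(4),len(q),rect(q),q.mean(0).round(4))
r=big(roi&((H<6)|(H>174))&(S>120));r=cv2.dilate(r.astype(np.uint8),np.ones((7,7)))>0
wm=r&(S<60)&(V>110)&(z>.105);print("white mark",wm.sum(),P[wm].mean(0))
# plate only at 12mm
m=big(roi&(z>.006)&(z<.02)&(S<60));ve=P[m];print("plate",rect(ve),np.median(ve[:,2]))
E
```

```text
table z 0.0002679658282060682
all z>6mm (array([ 534.6, -215.3]), array([100.2, 235. ]), np.float32(72.5))
wallblue 1199 ztop 0.0472 865 (array([ 570.5, -180.3]), array([11.4, 88.3]), np.float32(72.6)) [ 0.5707 -0.1799  0.0463]
red 852 ztop 0.1197 510 (array([ 496.8, -276.6]), array([11.8, 43.5]), np.float32(98.6)) [ 0.4975 -0.274   0.1186]
white bar 1034 ztop 0.0483 905 (array([ 543.4, -171.3]), array([12.3, 89.2]), np.float32(72.5)) [ 0.544  -0.1706  0.0472]
white mark 0 [nan nan nan]
plate (array([ 534.6, -215.3]), array([100.2, 235. ]), np.float32(72.5)) 0.012450303650628713<stdin>:9: RuntimeWarning: Mean of empty slice.
  ret = um.true_divide(
```

```bash
python3 -c "
from h import *
goto([.47,.18,.225])"
```

```text
trans_tool_mm [  58.8 -400.5   -7.5]
q [-0.508  0.02   1.612  0.006  1.514  0.817] F [-0.2  4.8 -0.6] op 0.093 t 1.2
```

```bash
python3 -m pendant '[{"translation":[6,-40,-1],"twist":[0,0,0],"grip":1},{"translation":[6,-40,-1],"twist":[0,0,0],"grip":1},{"translation":[6,-40,-1],"twist":[0,0,0],"grip":1},{"translation":[6,-40,-1],"twist":[0,0,0],"grip":1},{"translation":[6,-40,-1],"twist":[0,0,0],"grip":1},{"translation":[6,-40,-1],"twist":[0,0,0],"grip":1},{"translation":[6,-40,-1],"twist":[0,0,0],"grip":1},{"translation":[6,-40,-1],"twist":[0,0,0],"grip":1},{"translation":[6,-40,-1],"twist":[0,0,0],"grip":1},{"translation":[0,0,0],"twist":[0,0,0],"grip":1}]'; python3 - <<'E'
from m import *
snap('wrist','w2')
goto([.47,.18,.225])
im,d,P,H,S,V=masks("w2");z=P[...,2]
v,u=np.mgrid[:384,:512];roi=(v<245)&(d>0)
for nm,m in(("green",roi&(H>60)&(H<90)&(S>90)&(z>.02)),("cass z>.04",roi&(z>.045)&(z<.13))):
    m=big(m);vv,uu=np.nonzero(m);print(nm,m.sum(),uu.min(),uu.max(),vv.min(),vv.max(),P[m].min(0).round(3),P[m].max(0).round(3))
E
```

```text
t: 2.2
tool_pos: [0.4712, 0.1561, 0.2233]
orientation: [-3.107, -0.391, 0.005]
force: [0.3, -0.3, 0.3]
opening: 0.0931
trans_tool_mm [  4.9 -25.5  -1.6]
q [ 0.206 -0.154  1.762  0.009  1.536  1.526] F [ 0.3 -0.3 -0.3] op 0.0931 t 2.25
green 1684 189 280 96 148 [0.493 0.151 0.035] [0.564 0.248 0.104]
cass z>.04 3679 188 281 99 148 [0.493 0.15  0.045] [0.56  0.248 0.104]
```

View pics/w2.png

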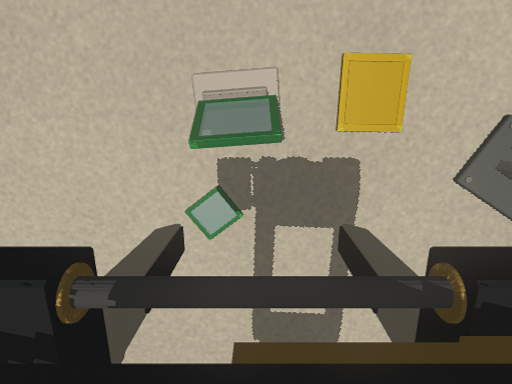

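View: the cassette spans pixels (189–281, 96–148), with its upper edge lowest in the image (148) and the rest behind it. The small green decoy is at (214,212) and the yellow one at (373,92). Next I'll fit the face plane.

```bash
cat > g.py <<'E'
from m import *
def cass(n,zmin=.04):
    im,d,P,H,S,V=masks(n);z=P[...,2];v,u=np.mgrid[:384,:512]
    m=big((v<245)&(d>0)&(z>zmin)&(z<.13)&(u>170)&(u<300));p=P[m]
    q=p
    for _ in range(8):
        c=q.mean(0);nrm=np.linalg.svd(q-c,full_matrices=False)[2][2];nrm*=np.sign(nrm[2])
        q=p[abs((p-c)@nrm)<.0025]
    return p,q,c,nrm,m
E
python3 - <<'E'
from g import *
p,q,c,n,m=cass("w2")
print(len(p),len(q),n,"tilt",np.degrees(np.arcsin(n[2])),"yaw",np.degrees(np.arctan2(n[1],n[0])))
# rect on green+face in plane coords; all green pts incl lower edge
im,d,P,H,S,V=masks("w2")
g=big((H>60)&(H<90)&(S>80)&(d>0)&(np.mgrid[:384,:512][0]<160));G=P[g];G=G[abs((G-c)@n)<.003]
yh=np.cross([0,0,1],n);yh/=np.linalg.norm(yh);zh=np.cross(n,yh)
ab=np.stack([(G-c)@yh,(G-c)@zh],1)
r=cv2.minAreaRect((ab*1000).astype(np.float32));print(r,ab.min(0),ab.max(0))
mid=c+yh*r[0][0]/1e3+zh*r[0][1]/1e3
top=[c+yh*(ab[:,0].min()+ab[:,0].max())/2+zh*ab[:,1].max()]
print("face mid",mid,"centre",mid-.005*n,"z",zh,"y",yh,"top(face)",top)
E
```

```text
3893 3376 [0.81656301 0.27403313 0.50806564] tilt 30.535068730177695 yaw 18.551411297322662
((-0.7531852722167969, -7.510719299316406), (80.71756744384766, 88.23380279541016), 89.5015640258789) [-0.04461261 -0.04805285] [0.04368817 0.03284461]
face mid [0.53251045 0.20031696 0.06882819] centre [0.52842764 0.19894679 0.06628786] z [-0.48166582 -0.16164386  0.86131835] y [-0.31815546  0.94803856  0.        ] top(face) [array([0.5129801 , 0.19406961, 0.10358698])]
```

```bash
cat > tgt.py <<'E'
from h import *
n=np.array([.81656,.27403,.50807]);yh=np.cross([0,0,1],n);yh/=np.linalg.norm(yh);zh=np.cross(n,yh)
C=np.array([.5284,.1989,.0663]);RG=R.from_matrix(np.stack([yh,n,-zh],1))
yaw=np.radians(-17.5);sx=np.array([np.cos(yaw),np.sin(yaw),0]);sy=np.array([-np.sin(yaw),np.cos(yaw),0]);O=np.array([.5598,-.1767,0])
RS=R.from_matrix(np.stack([sy,sx,[0,0,-1]],1))
def wing(deg):
    a=np.radians(deg);return R.from_matrix(np.stack([[np.cos(a),np.sin(a),0],[np.sin(a),-np.cos(a),0],[0,0,-1]],1))
SC=np.array([.4967,-.2771,.084])
E
python3 -c "
from tgt import *
goto(C+zh*.085,RG)"
```

```text
trans_tool_mm [ 23.3 -25.4  83.8]
twist [-0.415  0.432 -1.604] then trans [ 24.3 -21.   84.7]
q [ 0.206 -0.154  1.762  0.009  1.536  1.526] F [ 0.3 -0.3 -0.3] op 0.0931 t 2.25
```

```bash
python3 -m pendant '[{"translation":[0,0,0],"twist":[-0.035,0.036,-0.134],"grip":0},{"translation":[0,0,0],"twist":[-0.035,0.036,-0.134],"grip":0},{"translation":[0,0,0],"twist":[-0.035,0.036,-0.134],"grip":0},{"translation":[0,0,0],"twist":[-0.035,0.036,-0.134],"grip":0},{"translation":[0,0,0],"twist":[-0.035,0.036,-0.134],"grip":0},{"translation":[0,0,0],"twist":[-0.035,0.036,-0.134],"grip":0},{"translation":[0,0,0],"twist":[-0.035,0.036,-0.134],"grip":0},{"translation":[0,0,0],"twist":[-0.035,0.036,-0.134],"grip":0},{"translation":[0,0,0],"twist":[-0.035,0.036,-0.134],"grip":0},{"translation":[0,0,0],"twist":[-0.035,0.036,-0.134],"grip":0}]'; python3 -c "
from tgt import *
goto(C+zh*.085,RG)"
```

```text
t: 3.25
tool_pos: [0.4738, 0.1411, 0.2201]
orientation: [1.891, 2.072, 0.531]
force: [-0.1, 0.0, -0.4]
opening: 0.0463
trans_tool_mm [ 39.6 -21.1  81.3]
twist [-0.06   0.076 -0.214] then trans [ 37.4 -17.7  83.1]
q [ 0.194 -0.685  2.23  -0.011  1.127  0.105] F [-0.1  0.  -0.4] op 0.0463 t 3.25
```

```bash
python3 -m pendant '[{"translation":[0,0,0],"twist":[-0.03,0.038,-0.107],"grip":0},{"translation":[0,0,0],"twist":[-0.03,0.038,-0.107],"grip":0},{"translation":[7,-4,0],"twist":[0,0,0],"grip":0},{"translation":[7,-4,15],"twist":[0,0,0],"grip":0},{"translation":[7,-4,15],"twist":[0,0,0],"grip":0},{"translation":[7,-4,15],"twist":[0,0,0],"grip":0},{"translation":[7,-3,15],"twist":[0,0,0],"grip":0},{"translation":[3,0,10],"twist":[0,0,0],"grip":0},{"translation":[0,0,0],"twist":[0,0,0],"grip":0},{"translation":[0,0,0],"twist":[0,0,0],"grip":0}]'; python3 -c "
from tgt import *
goto(C+zh*.085,RG)"
```

```text
t: 4.25
tool_pos: [0.4803, 0.1728, 0.1456]
orientation: [1.644, 2.217, 0.6]
force: [-0.7, -0.2, 0.3]
opening: 0.0463
trans_tool_mm [ 9.7  5.9 10.5]
twist [-0.001  0.018 -0.024] then trans [ 9.4  6.2 10.6]
q [ 0.219 -0.649  2.365  0.045  0.895 -0.094] F [-0.7 -0.2  0.3] op 0.0463 t 4.25
```

```bash
python3 -m pendant '[{"translation":[5,3,5],"twist":[0,0.009,-0.012],"grip":0},{"translation":[5,3,5],"twist":[0,0.009,-0.012],"grip":0},{"translation":[0,0,0],"twist":[0,0,0],"grip":0},{"translation":[0,0,10],"twist":[0,0,0],"grip":0},{"translation":[0,0,10],"twist":[0,0,0],"grip":0},{"translation":[0,0,10],"twist":[0,0,0],"grip":0},{"translation":[0,0,0],"twist":[0,0,0],"grip":0},{"translation":[0,0,0],"twist":[0,0,0],"grip":0},{"translation":[0,0,0],"twist":[0,0,0],"grip":0},{"translation":[0,0,0],"twist":[0,0,0],"grip":0}]'; python3 -c "
from tgt import *
goto(C+zh*.003,RG)"
```

```text
t: 5.25
tool_pos: [0.5053, 0.1908, 0.1184]
orientation: [1.616, 2.24, 0.617]
force: [0.1, 0.5, 0.4]
opening: 0.0468
trans_tool_mm [ 0.3 -5.6 54.3]
twist [ 0.004  0.001 -0.003] then trans [ 0.3 -5.4 54.3]
q [ 0.235 -0.498  2.325  0.063  0.78  -0.118] F [0.1 0.5 0.4] op 0.0468 t 5.25
```

```bash
python3 -m pendant '[{"translation":[0,-5,0],"twist":[0,0,0],"grip":0},{"translation":[0,-1,10],"twist":[0,0,0],"grip":0},{"translation":[0,-1,10],"twist":[0,0,0],"grip":0},{"translation":[0,-1,10],"twist":[0,0,0],"grip":0},{"translation":[0,-1,10],"twist":[0,0,0],"grip":0},{"translation":[0,0,0],"twist":[0,0,0],"grip":0},{"translation":[0,0,0],"twist":[0,0,0],"grip":0},{"translation":[0,0,0],"twist":[0,0,0],"grip":0},{"translation":[0,0,0],"twist":[0,0,0],"grip":0},{"translation":[0,0,0],"twist":[0,0,0],"grip":0}]'; python3 -c "
from tgt import *
goto(C+zh*.003,RG)"
```

```text
t: 6.25
tool_pos: [0.5177, 0.195, 0.08]
orientation: [1.614, 2.237, 0.621]
force: [0.2, -0.6, 1.3]
opening: 0.0465
trans_tool_mm [ 0.4  2.7 14.6]
twist [ 0.008  0.001 -0.003] then trans [ 0.3  2.8 14.5]
q [ 0.238 -0.385  2.324  0.07   0.665 -0.126] F [ 0.2 -0.6  1.3] op 0.0465 t 6.25
```

```bash
python3 -m pendant '[{"translation":[0,2.5,5],"twist":[0.008,0,0],"grip":0},{"translation":[0,0,7],"twist":[0,0,0],"grip":0},{"translation":[0,0,3],"twist":[0,0,0],"grip":0},{"translation":[0,0,0],"twist":[0,0,0],"grip":0},{"translation":[0,0,0],"twist":[0,0,0],"grip":0},{"translation":[0,0,0],"twist":[0,0,0],"grip":0},{"translation":[0,0,0],"twist":[0,0,0],"grip":0},{"translation":[0,0,0],"twist":[0,0,0],"grip":0},{"translation":[0,0,0],"twist":[0,0,0],"grip":0},{"translation":[0,0,0],"twist":[0,0,0],"grip":0}]'; python3 -c "
from tgt import *
goto(C+zh*.003,RG)"
```

```text
t: 7.25
tool_pos: [0.5283, 0.1984, 0.0681]
orientation: [1.618, 2.242, 0.613]
force: [-0.2, -0.5, -0.2]
opening: 0.0463
trans_tool_mm [ 0.4 -0.7 -1.3]
twist [ 0.     0.001 -0.003] then trans [ 0.4 -0.7 -1.3]
q [ 0.241 -0.316  2.294  0.069  0.633 -0.124] F [-0.2 -0.5 -0.2] op 0.0463 t 7.25
```

```bash
python3 -m pendant '[{"translation":[0,-0.5,-1],"twist":[0,0,0],"grip":0},{"translation":[0,0,0],"twist":[0,0,0],"grip":-0.5},{"translation":[0,0,0],"twist":[0,0,0],"grip":-0.65},{"translation":[0,0,0],"twist":[0,0,0],"grip":-0.72},{"translation":[0,0,0],"twist":[0,0,0],"grip":-0.8},{"translation":[0,0,0],"twist":[0,0,0],"grip":-1},{"translation":[0,0,0],"twist":[0,0,0],"grip":-1},{"translation":[0,0,0],"twist":[0,0,0],"grip":-1},{"translation":[0,0,0],"twist":[0,0,0],"grip":-1},{"translation":[0,0,0],"twist":[0,0,0],"grip":-1}]' 25; python3 -c "
from tgt import *
goto(C+zh*.003,RG)"
```

```text
t: 8.25
tool_pos: [0.5274, 0.1981, 0.0688]
orientation: [1.618, 2.242, 0.613]
force: [0.5, -0.1, 0.9]
opening: 0.0102
trans_tool_mm [ 0.4 -0.2 -0.2]
twist [ 0.001  0.001 -0.003] then trans [ 0.4 -0.2 -0.2]
q [ 0.241 -0.321  2.296  0.069  0.635 -0.124] F [ 0.5 -0.1  0.9] op 0.0102 t 8.25
```

```bash
python3 -m pendant '[{"translation":[0,0,-5],"twist":[0,0,0],"grip":-1},{"translation":[0,0,-10],"twist":[0,0,0],"grip":-1},{"translation":[0,0,-12],"twist":[0,0,0],"grip":-1},{"translation":[0,0,-15],"twist":[0,0,0],"grip":-1},{"translation":[0,0,-15],"twist":[0,0,0],"grip":-1},{"translation":[0,0,-15],"twist":[0,0,0],"grip":-1},{"translation":[0,0,-15],"twist":[0,0,0],"grip":-1},{"translation":[0,0,-15],"twist":[0,0,0],"grip":-1},{"translation":[0,0,0],"twist":[0,0,0],"grip":-1},{"translation":[0,0,0],"twist":[0,0,0],"grip":-1}]'; python3 -c "
from tgt import *
goto(O+[0,0,.18],RS)"
```

```text
t: 9.25
tool_pos: [0.4739, 0.1804, 0.1595]
orientation: [1.619, 2.244, 0.61]
force: [0.0, 0.0, -2.5]
opening: 0.0098
trans_tool_mm [-366.   -16.5  -33.5]
twist [ 0.513 -0.166  0.612] then trans [-314.8  189.3  -20.5]
q [ 0.227 -0.678  2.356  0.059  0.935 -0.116] F [ 0.   0.  -2.5] op 0.0098 t 9.25
```

```bash
python3 -m pendant '[{"translation":[0,0,-10],"twist":[0.05,-0.016,0.06],"grip":-1},{"translation":[0,0,-10],"twist":[0.08,-0.026,0.095],"grip":-1},{"translation":[0,0,-10],"twist":[0.08,-0.026,0.095],"grip":-1},{"translation":[0,0,0],"twist":[0.08,-0.026,0.095],"grip":-1},{"translation":[0,0,0],"twist":[0.08,-0.026,0.095],"grip":-1},{"translation":[0,0,0],"twist":[0.08,-0.026,0.095],"grip":-1},{"translation":[0,0,0],"twist":[0.05,-0.016,0.06],"grip":-1},{"translation":[0,0,0],"twist":[0.01,-0.003,0.01],"grip":-1},{"translation":[0,0,0],"twist":[0,0,0],"grip":-1},{"translation":[0,0,0],"twist":[0,0,0],"grip":-1}]'; python3 -c "
from tgt import *
goto(O+[0,0,.18],RS)"
```

```text
t: 10.25
tool_pos: [0.4584, 0.1763, 0.1744]
orientation: [-2.538, -1.831, 0.042]
force: [-0.0, 1.4, -2.1]
opening: 0.0102
trans_tool_mm [-303.1  207.4   -6.4]
twist [-0.025  0.015 -0.015] then trans [-306.2  202.8   -5.6]
q [ 0.262 -0.112  1.813  0.002  1.469  0.582] F [-0.   1.4 -2.1] op 0.0102 t 10.25
```

```bash
python3 -m pendant '[{"translation":[-15,10,-8],"twist":[-0.025,0.015,-0.015],"grip":-1},{"translation":[-32,21,-1],"twist":[0,0,0],"grip":-1},{"translation":[-35,23,-1],"twist":[0,0,0],"grip":-1},{"translation":[-38,25,-1],"twist":[0,0,0],"grip":-1},{"translation":[-38,25,-1],"twist":[0,0,0],"grip":-1},{"translation":[-38,25,-1],"twist":[0,0,0],"grip":-1},{"translation":[-35,23,-1],"twist":[0,0,0],"grip":-1},{"translation":[-30,20,-1],"twist":[0,0,0],"grip":-1},{"translation":[-15,10,0],"twist":[0,0,0],"grip":-1},{"translation":[0,0,0],"twist":[0,0,0],"grip":-1}]'; python3 -c "
from tgt import *
goto(O+[0,0,.15],RS)"
```

```text
t: 11.25
tool_pos: [0.5506, -0.1504, 0.1904]
orientation: [2.506, 1.876, 0.016]
force: [-0.1, 0.4, -1.8]
opening: 0.0097
trans_tool_mm [-22.6  15.6  40.6]
twist [ 0.015 -0.001  0.02 ] then trans [-22.3  16.7  40.4]
q [-0.358  0.051  1.624  0.002  1.451 -0.073] F [-0.1  0.4 -1.8] op 0.0097 t 11.25
```

```bash
python3 -m pendant '[{"translation":[-11,8,0],"twist":[0.008,0,0.01],"grip":-1},{"translation":[-11,8,0],"twist":[0.007,0,0.01],"grip":-1},{"translation":[0,0,0],"twist":[0,0,0],"grip":-1},{"translation":[0,0,15],"twist":[0,0,0],"grip":-1},{"translation":[0,0,15],"twist":[0,0,0],"grip":-1},{"translation":[0,0,15],"twist":[0,0,0],"grip":-1},{"translation":[0,0,10],"twist":[0,0,0],"grip":-1},{"translation":[0,0,0],"twist":[0,0,0],"grip":-1},{"translation":[0,0,0],"twist":[0,0,0],"grip":-1},{"translation":[0,0,0],"twist":[0,0,0],"grip":-1}]'; python3 - <<'E'
from tgt import *
goto(O+[0,0,.056],RS)
for n in ("wrist","scene"): snap(n,n[0]+"3")
a=cv2.imread("pics/w3.png")[:, :];b=cv2.imread("pics/s3.png")[180:310,90:270]
cv2.imwrite("pics/c3.png",np.hstack([cv2.resize(a,(400,300)),cv2.resize(b,(400,300),interpolation=cv2.INTER_CUBIC)]))
E
```

```text
t: 12.25
tool_pos: [0.5571, -0.1693, 0.1278]
orientation: [-2.523, -1.862, -0.0]
force: [0.4, 0.3, -0.9]
opening: 0.0097
trans_tool_mm [-6.5  5.1 71.8]
twist [-0.005 -0.004  0.006] then trans [-6.2  4.8 71.8]
q [-0.385  0.148  1.638  0.004  1.362 -0.087] F [ 0.4  0.3 -0.9] op 0.0097 t 12.25
```

View pics/c3.png

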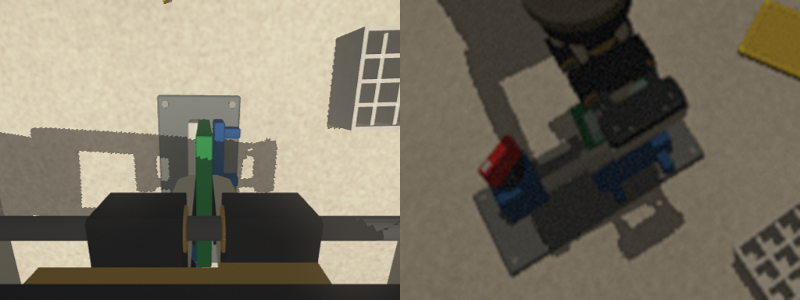

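The cassette hangs upright over the slot at wrist-crop (204,190), and the scene view agrees. Next I'll measure the cassette against the wall and plate in this same wrist view.

```bash
python3 - <<'E'
from tgt import *
from m import *
im,d,P,H,S,V=masks("w3");z=P[...,2];v,u=np.mgrid[:384,:512]
Q=(P-O)@np.stack([sx,sy,[0,0,1]],1)*1000  # stand coords
roi=(d>0)&(v<340)
g=big(roi&(H>55)&(H<90)&(S>90));q=Q[g];print("green",g.sum(),np.percentile(q,[2,50,98],axis=0).round(1))
for lo,hi in((95,110),(110,130),(130,150),(150,170)):
    k=q[(q[:,2]>lo)&(q[:,2]<hi)]
    if len(k)>10: print(lo,len(k),np.percentile(k,[3,50,97],axis=0).round(1).tolist())
b=roi&(H>100)&(H<125)&(S>100)&(z>.042)&(z<.052);k=Q[b];print("wall top",b.sum(),np.percentile(k,[2,50,98],axis=0).round(1).tolist())
pl=roi&(z>.008)&(z<.018)&(S<60)&(abs(Q[...,0])<70)&(v<200);k=Q[pl];print("plate",np.percentile(k,[1,99],axis=0).round(1).tolist())
br=roi&(z>.04)&(z<.054)&(S<60)&(Q[...,0]<0)&(Q[...,0]>-40);k=Q[br];print("bar",len(k),np.percentile(k,[2,98],axis=0).round(1).tolist() if len(k) else'')
r=R.from_rotvec;rr,t,s=pose();print("tcp in stand",((t-O)@np.stack([sx,sy,[0,0,1]],1)*1000).round(1))
E
```

```text
green 2483 [[ -9.1   2.6  99.3]
 [ -4.4  31.4 163.5]
 [  0.5  52.3 164.9]]
95 43 [[-9.2, 52.2, 96.1], [-5.5, 52.4, 103.8], [-1.0, 52.6, 109.0]]
110 73 [[-8.9, 52.0, 112.4], [-4.8, 52.3, 121.7], [-0.7, 52.4, 129.6]]
130 116 [[-8.9, 13.9, 132.0], [-4.2, 52.1, 141.5], [1.2, 52.3, 149.2]]
150 2214 [[-9.1, 3.0, 158.2], [-4.4, 29.2, 163.6], [0.1, 52.0, 164.8]]
wall top 888 [[5.4, -13.5, 44.6], [11.0, 16.4, 46.3], [16.4, 43.6, 47.7]]
plate [[-61.3, -1.1, 10.1], [36.4, 72.0, 14.5]]
bar 717 [[-23.3, -13.3, 45.3], [-13.5, 44.8, 48.8]]
tcp in stand [ -4.3   6.1 128.4]
```

```bash
python3 -m pendant '[{"translation":[-4,2,0],"twist":[-0.005,-0.004,0.006],"grip":-1},{"translation":[-3,1,0],"twist":[0,0,0],"grip":-1},{"translation":[0,0,0],"twist":[0,0,0],"grip":-1},{"translation":[0,0,10],"twist":[0,0,0],"grip":-1},{"translation":[0,0,10],"twist":[0,0,0],"grip":-1},{"translation":[0,0,5],"twist":[0,0,0],"grip":-1},{"translation":[0,0,0],"twist":[0,0,0],"grip":-1},{"translation":[0,0,0],"twist":[0,0,0],"grip":-1},{"translation":[0,0,0],"twist":[0,0,0],"grip":-1},{"translation":[0,0,0],"twist":[0,0,0],"grip":-1}]'; cat >> tgt.py <<'E'
def st():
    rr,t,s=pose();print("tcp in stand",((t-O)@np.stack([sx,sy,[0,0,1]],1)*1000).round(1),"F",np.round(s["force"],1),"tq",np.round(s["wrist_torque"],3),"q6",s["q"][5].round(3),"op",round(s["opening"],4),"twist",(rr.inv()*RS).as_rotvec().round(3),"yaw",np.degrees(np.arctan2(*rr.as_matrix()[[1,0],0])).round(1),"t",s["t"])
E
python3 -c "
from tgt import *
st()"
```

```text
t: 13.35
tool_pos: [0.5591, -0.1784, 0.1022]
orientation: [2.532, 1.855, 0.002]
force: [0.1, -0.4, -1.2]
opening: 0.0099
tcp in stand [ -0.2  -1.8 102.2] F [ 0.1 -0.4 -1.2] tq [-0.063 -0.02   0.013] q6 -0.09 op 0.0099 twist [ 0.003  0.001 -0.001] yaw 72.5 t 13.35
```

```bash
python3 -m pendant '[{"translation":[0.5,-1.2,0],"twist":[0.003,0,0],"grip":-1},{"translation":[0,0,0],"twist":[0,0,0],"grip":-1},{"translation":[0,0,6],"twist":[0,0,0],"grip":-1},{"translation":[0,0,6],"twist":[0,0,0],"grip":-1},{"translation":[0,0,6],"twist":[0,0,0],"grip":-1},{"translation":[0,0,0],"twist":[0,0,0],"grip":-1},{"translation":[0,0,0],"twist":[0,0,0],"grip":-1},{"translation":[0,0,0],"twist":[0,0,0],"grip":-1},{"translation":[0,0,0],"twist":[0,0,0],"grip":-1},{"translation":[0,0,0],"twist":[0,0,0],"grip":-1}]'; python3 -c "
from tgt import *
st()"
```

```text
t: 14.35
tool_pos: [0.5584, -0.1776, 0.0831]
orientation: [2.533, 1.856, -0.0]
force: [0.1, -0.2, -2.3]
opening: 0.0099
tcp in stand [-1.1 -1.3 83.1] F [ 0.1 -0.2 -2.3] tq [-0.025 -0.028 -0.024] q6 -0.089 op 0.0099 twist [ 0.001  0.001 -0.001] yaw 72.5 t 14.35
```

Entering the slot now; the bottom edge is at about 39 mm.

```bash
python3 -m pendant '[{"translation":[0,-0.4,4],"twist":[0,0,0],"grip":-1},{"translation":[0,0,4],"twist":[0,0,0],"grip":-1},{"translation":[0,0,4],"twist":[0,0,0],"grip":-1},{"translation":[0,0,4],"twist":[0,0,0],"grip":-1},{"translation":[0,0,4],"twist":[0,0,0],"grip":-1},{"translation":[0,0,0],"twist":[0,0,0],"grip":-1},{"translation":[0,0,0],"twist":[0,0,0],"grip":-1},{"translation":[0,0,0],"twist":[0,0,0],"grip":-1},{"translation":[0,0,0],"twist":[0,0,0],"grip":-1},{"translation":[0,0,0],"twist":[0,0,0],"grip":-1}]'; python3 -c "
from tgt import *
st()"
```

```text
t: 15.35
tool_pos: [0.5581, -0.1776, 0.0615]
orientation: [2.533, 1.856, 0.0]
force: [-0.0, -0.2, -2.5]
opening: 0.0099
tcp in stand [-1.4 -1.3 61.5] F [-0.  -0.2 -2.5] tq [-0.059 -0.122  0.059] q6 -0.089 op 0.0099 twist [ 0.001  0.001 -0.001] yaw 72.5 t 15.35
```

```bash
python3 -m pendant '[{"translation":[0,0,1.5],"twist":[0,0,0],"grip":-1},{"translation":[0,0,1.5],"twist":[0,0,0],"grip":-1},{"translation":[0,0,1],"twist":[0,0,0],"grip":-1},{"translation":[0,0,0],"twist":[0,0,0],"grip":-1},{"translation":[0,0,0],"twist":[0,0,0],"grip":-1},{"translation":[0,0,0],"twist":[0,0,0],"grip":-1},{"translation":[0,0,0],"twist":[0,0,0],"grip":-1},{"translation":[0,0,0],"twist":[0,0,0],"grip":-1},{"translation":[0,0,0],"twist":[0,0,0],"grip":-1},{"translation":[0,0,0],"twist":[0,0,0],"grip":-1}]'; python3 -c "
from tgt import *
st()"
```

```text
t: 16.35
tool_pos: [0.5584, -0.1777, 0.0575]
orientation: [2.532, 1.855, 0.001]
force: [0.3, -0.5, -2.2]
opening: 0.0098
tcp in stand [-1.  -1.4 57.5] F [ 0.3 -0.5 -2.2] tq [-0.053 -0.014 -0.065] q6 -0.089 op 0.0098 twist [ 0.002  0.001 -0.001] yaw 72.5 t 16.35
```

```bash
python3 -m pendant '[{"translation":[0,0,0.7],"twist":[0,0,0],"grip":-1},{"translation":[0,0,0],"twist":[0,0,0],"grip":-1},{"translation":[0,0,0.6],"twist":[0,0,0],"grip":-1},{"translation":[0,0,0],"twist":[0,0,0],"grip":-1},{"translation":[0,0,0],"twist":[0,0,0],"grip":-1},{"translation":[0,0,0],"twist":[0,0,0],"grip":-1},{"translation":[0,0,0],"twist":[0,0,0],"grip":-1},{"translation":[0,0,0],"twist":[0,0,0],"grip":-1},{"translation":[0,0,0],"twist":[0,0,0],"grip":-1},{"translation":[0,0,0],"twist":[0,0,0],"grip":-1}]'; python3 -c "
from tgt import *
st()"
```

```text
t: 17.35
tool_pos: [0.5587, -0.1778, 0.0568]
orientation: [2.532, 1.855, 0.001]
force: [-0.3, -0.1, -0.5]
opening: 0.0099
tcp in stand [-0.7 -1.4 56.8] F [-0.3 -0.1 -0.5] tq [-0.059  0.039  0.013] q6 -0.089 op 0.0099 twist [ 0.003  0.001 -0.001] yaw 72.5 t 17.35
```

```bash
python3 -m pendant '[{"translation":[0,-0.4,0.8],"twist":[0.003,0,0],"grip":-1},{"translation":[0,0,0.5],"twist":[0,0,0],"grip":-1},{"translation":[0,0,0.5],"twist":[0,0,0],"grip":-1},{"translation":[0,0,0.3],"twist":[0,0,0],"grip":-1},{"translation":[0,0,0],"twist":[0,0,0],"grip":-1},{"translation":[0,0,0],"twist":[0,0,0],"grip":-1},{"translation":[0,0,0],"twist":[0,0,0],"grip":-1},{"translation":[0,0,0],"twist":[0,0,0],"grip":-1},{"translation":[0,0,0],"twist":[0,0,0],"grip":-1},{"translation":[0,0,0],"twist":[0,0,0],"grip":-1}]'; python3 -c "
from tgt import *
st()"
```

```text
t: 18.35
tool_pos: [0.5589, -0.1778, 0.0568]
orientation: [2.533, 1.856, -0.001]
force: [-1.5, 1.2, 2.1]
opening: 0.0093
tcp in stand [-0.5 -1.3 56.8] F [-1.5  1.2  2.1] tq [ 0.086  0.303 -0.026] q6 -0.088 op 0.0093 twist [ 0.001  0.001 -0.001] yaw 72.5 t 18.35
```

Floor contact: z stays at 56.8 and the force reversed. Releasing gently.

```bash
python3 -m pendant '[{"translation":[0,0,0],"twist":[0,0,0],"grip":-0.77},{"translation":[0,0,0],"twist":[0,0,0],"grip":-0.74},{"translation":[0,0,0],"twist":[0,0,0],"grip":-0.7},{"translation":[0,0,0],"twist":[0,0,0],"grip":-0.6},{"translation":[0,0,0],"twist":[0,0,0],"grip":-0.5},{"translation":[0,0,0],"twist":[0,0,0],"grip":-0.35},{"translation":[0,0,0],"twist":[0,0,0],"grip":-0.35},{"translation":[0,0,0],"twist":[0,0,0],"grip":-0.35},{"translation":[0,0,0],"twist":[0,0,0],"grip":-0.35},{"translation":[0,0,0],"twist":[0,0,0],"grip":-0.35}]'; python3 -c "
from tgt import *
st()"
```

```text
t: 19.35
tool_pos: [0.5592, -0.178, 0.0559]
orientation: [2.533, 1.856, -0.0]
force: [0.0, -0.2, 0.3]
opening: 0.03
tcp in stand [-0.2 -1.5 55.9] F [ 0.  -0.2  0.3] tq [-0.077 -0.06   0.023] q6 -0.088 op 0.03 twist [ 0.001  0.001 -0.001] yaw 72.5 t 19.35
```

```bash
python3 -m pendant '[{"translation":[0,0,-6],"twist":[0,0,0],"grip":-0.35},{"translation":[0,0,-8],"twist":[0,0,0],"grip":-0.35},{"translation":[0,0,-10],"twist":[0,0,0],"grip":-0.35},{"translation":[0,0,-12],"twist":[0,0,0],"grip":-0.35},{"translation":[0,0,-15],"twist":[0,0,0],"grip":-0.35},{"translation":[0,0,-15],"twist":[0,0,0],"grip":-0.35},{"translation":[0,0,-15],"twist":[0,0,0],"grip":-0.35},{"translation":[0,0,-15],"twist":[0,0,0],"grip":-0.35},{"translation":[0,0,-5],"twist":[0,0,0],"grip":-0.35},{"translation":[0,0,0],"twist":[0,0,0],"grip":-0.35}]'; cat > chk.py <<'E'
import sys
from tgt import *
from m import *
def chk(n):
    im,d,P,H,S,V=masks(n);z=P[...,2];v,u=np.mgrid[:384,:512]
    Q=(P-O)@np.stack([sx,sy,[0,0,1]],1)*1000
    near=(d>0)&(abs(Q[...,0])<35)&(abs(Q[...,1])<60)
    g=near&(H>55)&(H<90)&(S>80);k=Q[g];print("green",g.sum(),np.percentile(k,[1,50,99],axis=0).round(1).tolist())
    for lo,hi in((46,60),(60,75),(75,88),(88,96)):
        a=k[(k[:,2]>lo)&(k[:,2]<hi)]
        if len(a)>10: print(lo,len(a),"x",np.percentile(a[:,0],[3,50,97]).round(1),"y",np.percentile(a[:,1],[1,99]).round(1))
    b=near&(z>.041)&(z<.054)&(S<60)&(Q[...,0]<0);k=Q[b]
    if len(k)>10: print("bar",len(k),np.percentile(k,[2,98],axis=0).round(1).tolist())
    r=(d>0)&((H<6)|(H>174))&(S>120)&(z>.112)&(z<.126);
    if r.sum()>20: r=big(r);print("wing",r.sum(),rect(P[r]))
E
python3 - <<'E'
from chk import *
st();snap("wrist","w4");chk("w4")
goto(SC+[0,0,.07],wing(98.6))
E
```

```text
t: 20.35
tool_pos: [0.5606, -0.1785, 0.1698]
orientation: [2.529, 1.853, 0.004]
force: [0.6, -0.1, -0.3]
opening: 0.03
tcp in stand [  1.3  -1.4 169.8] F [ 0.6 -0.1 -0.3] tq [-0.051 -0.093 -0.04 ] q6 -0.088 op 0.03 twist [ 0.007  0.002 -0.001] yaw 72.5 t 20.35
green 1215 [[-5.2, -44.0, 44.1], [-0.4, 6.0, 92.3], [5.4, 44.8, 93.9]]
46 18 x [-3.8  2.9  5.4] y [11.5 44.9]
60 17 x [-3.9 -0.4  3.7] y [44.3 44.8]
75 11 x [-3.5 -0.3  2.8] y [44.6 44.9]
88 1130 x [-4.9 -0.4  3.9] y [-44.   44.1]
bar 1053 [[-23.2, -41.7, 44.7], [-11.5, 44.0, 48.7]]
wing 309 (array([ 497. , -276.3]), array([11.4, 30.8]), np.float32(98.7))
trans_tool_mm [-113.3  -31.3   15.4]
twist [ 0.006  0.003 -0.456] then trans [-88.  -77.9  15.5]
q [-3.950e-01  1.190e-01  1.590e+00 -1.000e-03  1.425e+00 -8.800e-02] F [0.6 0.1 0.3] op 0.03 t 20.4
```

View pics/w4.png

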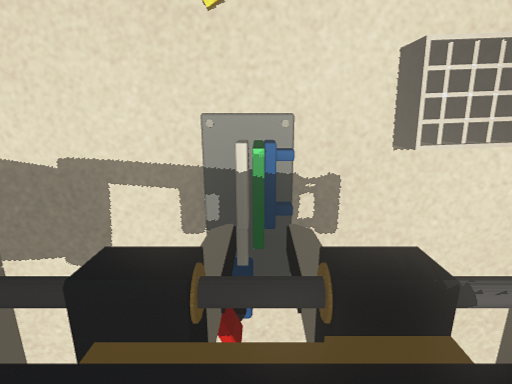

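The cassette stands in the slot next to the wall, at image (258,195), upright: x −0.4 mm, y about 0, top at 92 mm. Now the screw.

```bash
python3 -m pendant '[{"translation":[0,0,0],"twist":[0.006,0.003,-0.114],"grip":-0.1},{"translation":[0,0,0],"twist":[0,0,-0.114],"grip":-0.1},{"translation":[0,0,0],"twist":[0,0,-0.114],"grip":-0.1},{"translation":[0,0,0],"twist":[0,0,-0.114],"grip":-0.1},{"translation":[-20,-18,0],"twist":[0,0,0],"grip":-0.1},{"translation":[-25,-22,0],"twist":[0,0,0],"grip":-0.1},{"translation":[-25,-22,0],"twist":[0,0,0],"grip":-0.1},{"translation":[-18,-16,0],"twist":[0,0,0],"grip":-0.1},{"translation":[0,0,0],"twist":[0,0,0],"grip":-0.1},{"translation":[0,0,0],"twist":[0,0,0],"grip":-0.1}]'; python3 -c "
from tgt import *
st();goto(SC+[0,0,.05],wing(98.6))"
```

```text
t: 21.4
tool_pos: [0.4915, -0.2776, 0.1578]
orientation: [-2.012, -2.39, 0.003]
force: [-0.4, 0.5, 0.0]
opening: 0.0422
tcp in stand [ -34.8 -116.8  157.8] F [-0.4  0.5  0. ] tq [ 0.035 -0.121  0.006] q6 -0.776 op 0.0422 twist [-0.015 -0.009  0.477] yaw 99.8 t 21.4
trans_tool_mm [-0.7  5.6 23.7]
twist [-0.013 -0.012  0.021] then trans [-0.3  5.3 23.8]
q [-0.605  0.088  1.645 -0.     1.425 -0.776] F [-0.4  0.5  0. ] op 0.0422 t 21.4
```

```bash
python3 -m pendant '[{"translation":[0,5,0],"twist":[-0.013,-0.012,0.021],"grip":-0.1},{"translation":[0,0,0],"twist":[0,0,0],"grip":-0.1},{"translation":[0,0,8],"twist":[0,0,0],"grip":-0.1},{"translation":[0,0,8],"twist":[0,0,0],"grip":-0.1},{"translation":[0,0,6],"twist":[0,0,0],"grip":-0.1},{"translation":[0,0,0],"twist":[0,0,0],"grip":-0.1},{"translation":[0,0,0],"twist":[0,0,0],"grip":-0.1},{"translation":[0,0,0],"twist":[0,0,0],"grip":-0.1},{"translation":[0,0,0],"twist":[0,0,0],"grip":-0.1},{"translation":[0,0,0],"twist":[0,0,0],"grip":-0.1}]'; python3 -c "
from tgt import *
goto(SC+[0,0,.002],wing(98.6))"
```

```text
t: 22.4
tool_pos: [0.4984, -0.2725, 0.1322]
orientation: [-2.045, -2.384, -0.002]
force: [0.7, -0.1, 0.5]
opening: 0.042
trans_tool_mm [-4.3 -2.4 46.2]
twist [ 0.    -0.001  0.003] then trans [-4.3 -2.3 46.2]
q [-5.910e-01  1.020e-01  1.679e+00  1.000e-03  1.361e+00 -7.450e-01] F [ 0.7 -0.1  0.5] op 0.042 t 22.4
```

```bash
python3 -m pendant '[{"translation":[-4,-2,0],"twist":[0,0,0],"grip":-0.1},{"translation":[0,0,8],"twist":[0,0,0],"grip":-0.1},{"translation":[0,0,9],"twist":[0,0,0],"grip":-0.1},{"translation":[0,0,9],"twist":[0,0,0],"grip":-0.1},{"translation":[0,0,9],"twist":[0,0,0],"grip":-0.1},{"translation":[0,0,7],"twist":[0,0,0],"grip":-0.1},{"translation":[0,0,3],"twist":[0,0,0],"grip":-0.1},{"translation":[0,0,0],"twist":[0,0,0],"grip":-0.1},{"translation":[0,0,0],"twist":[0,0,0],"grip":-0.1},{"translation":[0,0,0],"twist":[0,0,0],"grip":-0.1}]'; python3 -c "
from tgt import *
goto(SC+[0,0,.002],wing(98.6))"
```

```text
t: 23.4
tool_pos: [0.4963, -0.2769, 0.0823]
orientation: [-2.044, -2.383, -0.002]
force: [-0.3, -0.2, 0.3]
opening: 0.0417
trans_tool_mm [-0.2  0.4 -3.7]
twist [-0.001 -0.002  0.003] then trans [-0.2  0.4 -3.7]
q [-6.000e-01  1.540e-01  1.718e+00  1.000e-03  1.271e+00 -7.530e-01] F [-0.3 -0.2  0.3] op 0.0417 t 23.4
```

```bash
python3 -m pendant '[{"translation":[0,0.4,-3],"twist":[0,0,0],"grip":-0.1},{"translation":[0,0,0],"twist":[0,0,0],"grip":-0.4},{"translation":[0,0,0],"twist":[0,0,0],"grip":-0.6},{"translation":[0,0,0],"twist":[0,0,0],"grip":-0.7},{"translation":[0,0,0],"twist":[0,0,0],"grip":-0.8},{"translation":[0,0,0],"twist":[0,0,0],"grip":-1},{"translation":[0,0,0],"twist":[0,0,0],"grip":-1},{"translation":[0,0,0],"twist":[0,0,0],"grip":-1},{"translation":[0,0,0],"twist":[0,0,0],"grip":-1},{"translation":[0,0,0],"twist":[0,0,0],"grip":-1}]' 30; python3 -c "
from tgt import *
st();goto(SC+[0,0,.002],wing(98.6))"
```

```text
t: 24.4
tool_pos: [0.4964, -0.2778, 0.0873]
orientation: [-2.045, -2.383, 0.0]
force: [-1.1, 0.3, 0.9]
opening: 0.0122
tcp in stand [ -30.1 -115.5   87.3] F [-1.1  0.3  0.9] tq [-0.048  0.061 -0.034] q6 -0.752 op 0.0122 twist [-0.001 -0.     0.458] yaw 98.7 t 24.4
trans_tool_mm [0.6 0.4 1.3]
twist [-0.001 -0.001  0.002] then trans [0.6 0.4 1.3]
q [-0.6    0.149  1.714 -0.     1.28  -0.752] F [-1.1  0.3  0.9] op 0.0122 t 24.4
```

```bash
python3 -m pendant '[{"translation":[0,0,0],"twist":[0,0,0.06],"grip":-1},{"translation":[0,0,0],"twist":[0,0,0.12],"grip":-1},{"translation":[0,0,0],"twist":[0,0,0.12],"grip":-1},{"translation":[0,0,0],"twist":[0,0,0.12],"grip":-1},{"translation":[0,0,0],"twist":[0,0,0.12],"grip":-1},{"translation":[0,0,0],"twist":[0,0,0.12],"grip":-1},{"translation":[0,0,0],"twist":[0,0,0.12],"grip":-1},{"translation":[0,0,0],"twist":[0,0,0.12],"grip":-1},{"translation":[0,0,0],"twist":[0,0,0.06],"grip":-1},{"translation":[0,0,0],"twist":[0,0,0],"grip":-1}]'; python3 -c "
from tgt import *
st();goto(SC+[0,0,.002],wing(98.6-50))"
```

```text
t: 25.4
tool_pos: [0.496, -0.2776, 0.0873]
orientation: [-2.936, -1.114, 0.003]
force: [-0.9, -0.7, 0.6]
opening: 0.0118
tcp in stand [ -30.5 -115.4   87.3] F [-0.9 -0.7  0.6] tq [-0.063  0.042  0.023] q6 0.246 op 0.0118 twist [-0.002  0.001 -0.54 ] yaw 41.6 t 25.4
trans_tool_mm [0.8 0.1 1.3]
twist [-0.002  0.002 -0.123] then trans [0.8 0.2 1.3]
q [-6.000e-01  1.490e-01  1.714e+00 -1.000e-03  1.281e+00  2.460e-01] F [-0.9 -0.7  0.6] op 0.0118 t 25.4
```

```bash
python3 -m pendant '[{"translation":[0,0,0],"twist":[0,0,0.06],"grip":-1},{"translation":[0,0,0],"twist":[0,0,0.12],"grip":-1},{"translation":[0,0,0],"twist":[0,0,0.12],"grip":-1},{"translation":[0,0,0],"twist":[0,0,0.12],"grip":-1},{"translation":[0,0,0],"twist":[0,0,0.12],"grip":-1},{"translation":[0,0,0],"twist":[0,0,0.12],"grip":-1},{"translation":[0,0,0],"twist":[0,0,0.12],"grip":-1},{"translation":[0,0,0],"twist":[0,0,0.12],"grip":-1},{"translation":[0,0,0],"twist":[0,0,0.06],"grip":-1},{"translation":[0,0,0],"twist":[0,0,0],"grip":-1}]'; python3 -c "
from tgt import *
st()"
python3 -m pendant '[{"translation":[0,0,0],"twist":[0,0,0.06],"grip":-1},{"translation":[0,0,0],"twist":[0,0,0.06],"grip":-1},{"translation":[0,0,0],"twist":[0,0,0.06],"grip":-1},{"translation":[0,0,0],"twist":[0,0,0.06],"grip":-1},{"translation":[0,0,0],"twist":[0,0,0.06],"grip":-1},{"translation":[0,0,0],"twist":[0,0,0.06],"grip":-1},{"translation":[0,0,0],"twist":[0,0,0.06],"grip":-1},{"translation":[0,0,0],"twist":[0,0,0.06],"grip":-1},{"translation":[0,0,0],"twist":[0,0,0],"grip":-1},{"translation":[0,0,0],"twist":[0,0,0],"grip":-1}]'; python3 -c "
from tgt import *
st()"
```

```text
t: 26.4
tool_pos: [0.4959, -0.2773, 0.0873]
orientation: [-3.117, 0.391, 0.005]
force: [-0.9, 0.4, 0.4]
opening: 0.012
tcp in stand [ -30.7 -115.1   87.3] F [-0.9  0.4  0.4] tq [-0.022  0.033 -0.042] q6 1.222 op 0.012 twist [-0.002  0.003 -1.515] yaw -14.3 t 26.4
t: 27.4
tool_pos: [0.496, -0.2771, 0.0873]
orientation: [2.945, -1.093, -0.005]
force: [-0.5, 0.5, 1.7]
opening: 0.0119
tcp in stand [ -30.7 -114.9   87.3] F [-0.5  0.5  1.7] tq [ 0.102  0.063 -0.023] q6 1.683 op 0.0119 twist [-0.002  0.003 -1.976] yaw -40.7 t 27.4
```

```bash
python3 -m pendant '[{"translation":[0,0,0],"twist":[0,0,0.04],"grip":-1},{"translation":[0,0,0],"twist":[0,0,0.04],"grip":-1},{"translation":[0,0,0],"twist":[0,0,0.04],"grip":-1},{"translation":[0,0,0],"twist":[0,0,0.04],"grip":-1},{"translation":[0,0,0],"twist":[0,0,0.04],"grip":-1},{"translation":[0,0,0],"twist":[0,0,0.04],"grip":-1},{"translation":[0,0,0],"twist":[0,0,0.04],"grip":-1},{"translation":[0,0,0],"twist":[0,0,0.04],"grip":-1},{"translation":[0,0,0],"twist":[0,0,0.04],"grip":-1},{"translation":[0,0,0],"twist":[0,0,0.04],"grip":-1}]'; python3 -c "
from tgt import *
st()"
```

```text
t: 28.4
tool_pos: [0.4961, -0.277, 0.0873]
orientation: [2.684, -1.631, -0.005]
force: [-1.7, 0.0, 0.4]
opening: 0.0117
tcp in stand [ -30.6 -114.8   87.3] F [-1.7  0.   0.4] tq [0.104 0.053 0.038] q6 2.065 op 0.0117 twist [-1.000e-03  4.000e-03 -2.357e+00] yaw -62.6 t 28.4
```

```bash
python3 -m pendant '[{"translation":[0,0,0],"twist":[0,0,0.03],"grip":-1},{"translation":[0,0,0],"twist":[0,0,0.03],"grip":-1},{"translation":[0,0,0],"twist":[0,0,0.03],"grip":-1},{"translation":[0,0,0],"twist":[0,0,0.03],"grip":-1},{"translation":[0,0,0],"twist":[0,0,0.03],"grip":-1},{"translation":[0,0,0],"twist":[0,0,0.03],"grip":-1},{"translation":[0,0,0],"twist":[0,0,0.03],"grip":-1},{"translation":[0,0,0],"twist":[0,0,0.03],"grip":-1},{"translation":[0,0,0],"twist":[0,0,0.03],"grip":-1},{"translation":[0,0,0],"twist":[0,0,0.03],"grip":-1}]'; python3 -c "
from tgt import *
st()"
```

```text
t: 29.4
tool_pos: [0.4966, -0.2779, 0.0874]
orientation: [2.404, -2.016, -0.001]
force: [-0.9, -0.4, 0.7]
opening: 0.0146
tcp in stand [ -29.9 -115.6   87.4] F [-0.9 -0.4  0.7] tq [-0.01  -0.041  0.863] q6 2.37 op 0.0146 twist [ 0.004  0.004 -2.661] yaw -80.0 t 29.4
```

Stop felt: 0.86 N m, and the jaws were wedged to 14.6 mm, so the pads have turned about 0.18 rad past the wing. Next I'll square the pads back on the wing to read the stop angle.

```bash
python3 -m pendant '[{"translation":[0,0,0],"twist":[0,0,-0.03],"grip":-1},{"translation":[0,0,0],"twist":[0,0,-0.03],"grip":-1},{"translation":[0,0,0],"twist":[0,0,-0.03],"grip":-1},{"translation":[0,0,0],"twist":[0,0,0],"grip":-1},{"translation":[0,0,0],"twist":[0,0,0],"grip":-1},{"translation":[0,0,0],"twist":[0,0,0],"grip":-1},{"translation":[0,0,0],"twist":[0,0,0],"grip":-1},{"translation":[0,0,0],"twist":[0,0,0],"grip":-1},{"translation":[0,0,0],"twist":[0,0,0],"grip":-1},{"translation":[0,0,0],"twist":[0,0,0],"grip":-1}]'; python3 - <<'E'
from chk import *
st()
for n in("top","scene"):
    snap(n,n+"5");chk(n+"5")
E
```

```text
t: 30.4
tool_pos: [0.4966, -0.278, 0.0873]
orientation: [2.503, -1.892, -0.001]
force: [-1.1, 1.3, 1.1]
opening: 0.0132
tcp in stand [ -29.9 -115.6   87.3] F [-1.1  1.3  1.1] tq [0.139 0.043 0.2  ] q6 2.269 op 0.0132 twist [ 0.004  0.004 -2.56 ] yaw -74.2 t 30.4
green 191 [[-7.1, -45.0, 48.9], [-2.7, 0.7, 93.4], [11.4, 44.9, 98.0]]
75 16 x [-6.8 -6.2 -3.6] y [-38.7  44.6]
88 141 x [-6.9 -2.2  3.1] y [-43.6  44.4]
bar 208 [[-19.0, -42.7, 42.4], [-5.7, 44.4, 53.4]]
green 237 [[-5.7, -43.8, 44.8], [2.0, -1.5, 91.2], [4.6, 43.6, 94.7]]
46 15 x [2.6 3.3 3.8] y [-43.6  41.6]
60 17 x [2.5 3.3 4.3] y [-43.6  42.6]
75 23 x [2.5 3.2 4.6] y [-43.7  42.7]
88 178 x [-5.  -0.1  4.2] y [-43.2  43.8]
```

```bash
python3 -m pendant '[{"translation":[0,0,0],"twist":[0,0,-0.03],"grip":-1},{"translation":[0,0,0],"twist":[0,0,-0.02],"grip":-1},{"translation":[0,0,0],"twist":[0,0,0],"grip":-1},{"translation":[0,0,0],"twist":[0,0,0],"grip":-1},{"translation":[0,0,0],"twist":[0,0,0],"grip":-1},{"translation":[0,0,0],"twist":[0,0,0],"grip":-1},{"translation":[0,0,0],"twist":[0,0,0],"grip":-1},{"translation":[0,0,0],"twist":[0,0,0],"grip":-1},{"translation":[0,0,0],"twist":[0,0,0],"grip":-1},{"translation":[0,0,0],"twist":[0,0,0],"grip":-1}]'; python3 -c "
from tgt import *
st()"
```

```text
t: 31.5
tool_pos: [0.4964, -0.2776, 0.0873]
orientation: [2.554, -1.823, -0.003]
force: [-0.5, 0.2, 1.3]
opening: 0.0122
tcp in stand [ -30.1 -115.3   87.3] F [-0.5  0.2  1.3] tq [0.147 0.062 0.211] q6 2.215 op 0.0122 twist [ 0.003  0.005 -2.505] yaw -71.1 t 31.5
```

The stop is at tool yaw ≈ −70.5°, about 2.95 rad from the start, matching the bar estimate. Backing off to yaw ≈ +19.5°.

```bash
python3 -m pendant '[{"translation":[0,0,0],"twist":[0,0,-0.04],"grip":-1},{"translation":[0,0,0],"twist":[0,0,-0.1],"grip":-1},{"translation":[0,0,0],"twist":[0,0,-0.12],"grip":-1},{"translation":[0,0,0],"twist":[0,0,-0.12],"grip":-1},{"translation":[0,0,0],"twist":[0,0,-0.12],"grip":-1},{"translation":[0,0,0],"twist":[0,0,-0.12],"grip":-1},{"translation":[0,0,0],"twist":[0,0,-0.12],"grip":-1},{"translation":[0,0,0],"twist":[0,0,-0.12],"grip":-1},{"translation":[0,0,0],"twist":[0,0,-0.12],"grip":-1},{"translation":[0,0,0],"twist":[0,0,-0.12],"grip":-1}]'; python3 -m pendant '[{"translation":[0,0,0],"twist":[0,0,-0.12],"grip":-1},{"translation":[0,0,0],"twist":[0,0,-0.12],"grip":-1},{"translation":[0,0,0],"twist":[0,0,-0.1],"grip":-1},{"translation":[0,0,0],"twist":[0,0,-0.06],"grip":-1},{"translation":[0,0,0],"twist":[0,0,-0.03],"grip":-1},{"translation":[0,0,0],"twist":[0,0,0],"grip":-1},{"translation":[0,0,0],"twist":[0,0,0],"grip":-1},{"translation":[0,0,0],"twist":[0,0,0],"grip":-1},{"translation":[0,0,0],"twist":[0,0,0],"grip":-1},{"translation":[0,0,0],"twist":[0,0,0],"grip":-1}]'; python3 -c "
from tgt import *
st()"
```

```text
t: 32.5
tool_pos: [0.4963, -0.2774, 0.0873]
orientation: [3.136, -0.16, -0.005]
force: [-1.4, 0.3, 1.3]
opening: 0.0119
t: 33.5
tool_pos: [0.4963, -0.2774, 0.0873]
orientation: [-3.095, -0.54, 0.004]
force: [-2.2, 0.5, 0.9]
opening: 0.0114
tcp in stand [ -30.3 -115.1   87.3] F [-2.2  0.5  0.9] tq [0.103 0.131 0.056] q6 0.627 op 0.0114 twist [-0.002  0.002 -0.92 ] yaw 19.8 t 33.5
```

```bash
python3 - <<'E'
from chk import *
a=[]
for n,(x,y,w,h) in(("top",(280,170,112,84)),("scene",(110,190,136,102)),("wrist",(0,0,512,384))):
    im,d,i=snap(n,n+"6");chk(n+"6");a.append(cv2.resize(np.clip(im[y:y+h,x:x+w]*1.3,0,255).astype(np.uint8),(266,200),interpolation=cv2.INTER_CUBIC))
cv2.imwrite("pics/c6.png",np.hstack(a)[:,:,::-1]);st()
E
```

```text
green 203 [[-7.0, -43.6, 44.5], [-2.9, 1.9, 93.3], [12.3, 44.9, 98.2]]
75 17 x [-7.  -6.2 -4. ] y [-36.2  45.1]
88 144 x [-6.8 -2.2  2.9] y [-43.9  42.6]
bar 207 [[-21.8, -42.2, 42.2], [-5.8, 43.5, 52.4]]
green 229 [[-5.5, -43.7, 43.6], [1.7, -3.1, 91.2], [4.6, 43.8, 95.2]]
46 14 x [2.7 3.6 4.3] y [-43.6  41.4]
60 19 x [1.9 3.2 4.8] y [-42.9  42.4]
75 19 x [2.3 3.3 4.2] y [-43.8  42.1]
88 172 x [-4.8  0.4  4.2] y [-43.3  44.1]
wing 39 (array([ 510.5, -271.6]), array([11.5, 15. ]), np.float32(40.2))
green 4430 [[-4.9, -45.3, 33.8], [0.7, -0.7, 92.3], [4.8, 42.8, 94.1]]
46 106 x [-3.7  4.5  4.7] y [-45.3  41.9]
60 137 x [-3.9  4.5  4.7] y [-45.4  41.1]
75 246 x [-3.3  4.5  4.8] y [-45.4  41.3]
88 3825 x [-4.6  0.2  4.6] y [-44.8  42.8]
bar 1307 [[-20.2, -44.3, 45.2], [-10.9, 42.4, 48.9]]
wing 1396 (array([ 503.2, -275.2]), array([12.2, 30.8]), np.float32(19.6))
tcp in stand [ -30.3 -115.1   87.3] F [-1.3  0.7  0.9] tq [0.119 0.125 0.011] q6 0.627 op 0.012 twist [-0.002  0.002 -0.92 ] yaw 19.8 t 33.65
```

View pics/c6.png

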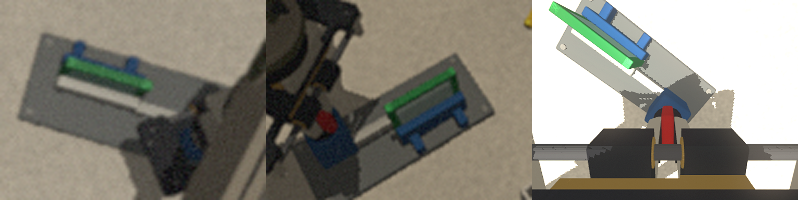

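The cassette is upright in the slot in all three views, and the wing is gripped. The bar's back edge is at −20.2 mm (expected −20.4). Handing in.

```bash
python3 -c "
from tgt import *
print(robot.close_job());st()"
```

```text
the job is handed in; nothing more can be done
None
the job is handed in; nothing more can be done
```

The job is handed in, after about 34 s of robot time. The green cassette stands released in the slot, and the screw was seated and backed off a quarter turn. The gripper still holds the wing at 30 N.

- **Cassette:** it went down slowly until it touched the floor of the slot, pressing only a few newtons, and was then let go. The last views show it upright, with its top at about 92 mm. It is within about 0.5 mm of centre across the slot and about 1 mm along it.
- **Screw stop:** it seated about 2.95 rad from the start, matching the 2.95 rad I had estimated from the clamp bar. The torque rose to 0.86 N m there, and the pads twisted about 0.18 rad past the wing before I squared them again.
- **Back-off:** I put the stop at tool yaw −70.5° (±1°), so the back-off is about 90°. Two checks agree: the wing is at 19.6° in the camera against 19.8° for the tool, and the bar's back edge is at −20.2 mm against −20.4 mm expected.
- **Checks that disagreed:** the bar's front face read −10.9 mm in the last wrist view instead of about −8.4 mm. I put this down to the cassette partly hiding it, since the back edge agreed. The top camera placed the cassette about 2 mm off in x, within its calibration error.
- **Bystanders:** the arm was never sent near the bottle or boxes, but I did not measure them again at the end.

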